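# Ring for the stall-keeper and hold the hook block for screwing

### The arm

A 6-joint arm with a two-finger parallel gripper is mounted at the origin on the work surface. World frame = base frame: x ahead of the robot, y to its left, z up, the work surface at z = 0. Lengths are in m, angles in rad, forces in N, time in s.
With the tool pointing down it reaches from about 0.375 to 0.975 m from the base axis. Payload 3.8 kg.
Tool frame: the origin (TCP) lies at the centre of the arm's flange, where the gripper is bolted on; the fingertips stand 173 mm ahead of it and the grasp point (between the pads) lies 155 mm ahead of it (bot.tip_reach is the distance from the TCP to the fingertips, in m); z points along the fingers, y is the line along which they close (so a half turn about z gives the same grasp; the last joint's range is limited). The gripper opens to 85 mm and grips with 20 to 120 N. Pads are 22 mm wide; open, the fingers measure 114 mm over their backs; the gripper's body (76 mm by 85 mm) begins 54 mm behind the grasp point. The pads swing forward as they close: fully open they stand 13 mm farther back than shut.
Start: joints at [1.124, 0.264, 1.604, -0, 1.274, -0.037], TCP at [0.269, 0.619, 0.405] pointing down, gripper open.
Joint ranges: [-2.63, 2.63], [-0.94, 2.18], [0.31, 2.57], [-1.31, 4.45], [0, 2.66], [-2.55, 2.55]. Speed limits (rad/s): [2.57, 2.57, 3.14, 3.14, 3.14, 3.14].

### API

Orientations are given as a rotation vector (axis times angle).
In Python, from workcell import bot gives the robot as it stands.
- The arm moves only by the tool drive_tool, never from a script. Its arguments are lists of equal length, an entry for each row: "claw": the finger opening in mm, from 0 to 85.4; "slide": the shift along the world's x, y, z each as a share of 0.5 m, from -1 to 1, a list of three; "yaw": the turn about the world's z as a share of 180 degrees, from -1 to 1. A call has 1 to 8 rows; each row is the pose to reach, as a shift and turn from the pose commanded when the call began, turning the shorter way round; what a row does not reach only later rows make up. A row lasts 1/12 s, in which the tool goes at most 41.7 mm and 7.16 degrees, less where a joint would pass 70% of its speed; a pose out of reach is approached as far as the arm can. A call with a number of a shift or a turn outside -1 to 1 is refused whole. A call with a gripper value outside its range is refused whole. The fingers move at their own pace and stop on an object; "newtons" is the grip in N (left out, the last holds). Time passes only in rows, so rows that repeat a pose let the fingers close. It gives the time, the measured TCP pose, the force, the opening and the grip force at its end, in the units of the state.
- bot.read_state(): the state, without advancing time (a new reading comes with each control period).
- bot.read_camera(name): name is "side" or "top" or "wrist"; returns a dict with "color" (480x640x3 uint8, red, green, blue), "depth" (480x640 float32, m along the optical axis (not along the pixel's ray), 0 where there is no reading), "mtx" (3x3 intrinsics, pixels), "eye" and "rotation" of the camera in the world. Camera axes: x right, y up, looking along -z (the intrinsics and any distortion apply to the point x, -y, -z); pixel columns grow to the right and rows downward; lengths in m; the calibration is good to about 2 mm. A picture is of the moment at which its call begins.
- bot.finish_job(): hands the job in; it is judged then, once.
The state is a dict: "time": time; "q": joint angles; "joint_vel": joint speeds; "joint_torque": joint torques, N m; "tool_pos": TCP position; "tcp_rot": TCP orientation; "wrist_force": force on the tool from outside, world axes, zero at the start; "torque": the same for the moment, N m; "width": opening from 0.0 (shut) to 1.0 (fully open); "grip_force": force on a finger pad.
Only numpy, scipy, OpenCV 4.12 (cv2) and the standard library are available. Lean on these libraries where they do the work, as an engineer would, in place of code of your own. Each camera call takes 0.05 s, during which the arm holds its last target. There are 200 camera calls.

### The job

Ring for the stall-keeper: twist the key of the brass bell clockwise to its stop, then let go so that it springs back. Then pick up the pine block with the iron hook and press its plain back squarely against the middle of the sprung strip on the shelf's front edge, upright and with the block's mid-height level with the strip's, with a steady push of about 10 newtons (the strip gives about 10 mm; never drive it fully in). Finish while still holding it pressed there, so that she can screw it on, and leave the owls, pots and armadillo undisturbed.

Things in the scene. Friction and masses are not known exactly. Their poses are not given: they have to be found in the camera images.
- twist_bell: Brass twist bell fixed to the table: round wooden foot 104 mm across and 10 mm high, brass dome 90 mm across rising to 32 mm above the table, thumb key on top. Origin at the centre of its underside. It stands on the near left or near right of the table.
- bell_key (a joint): Turning angle of the bell's thumb key in rad: 0 at rest, grows clockwise seen from above, hard stop at 1.2. A spring drives it back to 0 (0.05 N m at rest, 0.19 N m at the stop).
- key_grip (a point): Centre of the thumb key, 55 mm above the table, on its vertical turning axis. The key is an upright flat brass bar 64 mm long (this point's x axis, turning with it), 14 mm thick (y), 28 mm high (z, from 41 to 69 mm above the table).
- hook_block: Loose pine block 44 mm deep (x), 46 mm wide (y), 70 mm high (z), 0.1 to 0.2 kg, standing upright on the table. A bent iron hook 6 mm thick juts 53 mm from the middle of its front (-x) face, 31 to 55 mm above its underside; the back (+x) face is plain. Origin at the centre of its underside. It stands on the side of the table that the bell does not.
- shelf: Fixed blue-tiled wooden shelf 200 mm deep (x), 500 mm wide (y), 120 mm high, origin at the centre of its underside; its front edge faces -x, towards the robot. Turned by up to 0.15 rad. The clay toys stand behind; its front 50 mm are empty.
- strip (a joint): How far the sprung strip is pushed in, m: 0 free, 0.022 fully in. The strip moves along the shelf's +x on springs of 1000 N/m (1 N per mm, no preload).
- strip_face (a point): Centre of the front face of the sprung strip, an aluminium bar 14 mm thick, 160 mm wide (y), 60 mm high (z, from 50 to 110 mm above the table) on the shelf's front edge, 60 mm to the right (-y) of the shelf's middle. The face stands 34 mm in front of the shelf and looks to -x; the point moves with the strip; axes as the shelf's.
- owl_front: Black clay owl, 54 mm across, 82 mm tall, origin at the centre of its underside; on the table in front of the robot, between the twist bell and the block.
- owl_1: Black clay owl, 54 mm across, 82 mm tall, origin at the centre of its underside; on the shelf.
- owl_2: Black clay owl, 54 mm across, 82 mm tall, origin at the centre of its underside; on the shelf.
- owl_3: Black clay owl, 54 mm across, 82 mm tall, origin at the centre of its underside; on the shelf.
- armadillo: Burnished clay armadillo, 140 mm long, 60 mm wide, 71 mm tall, on the shelf, origin under its middle.
- pot_front: Ochre clay miniature cooking pot, 68 mm across (92 over its two loop handles), 54 mm tall, origin at the centre of its underside; on the table at the far right.
- pot_shelf: Ochre clay miniature cooking pot, 68 mm across (92 over its two loop handles), 54 mm tall, origin at the centre of its underside; on the shelf.
Not all that is in view belongs to the job. Leave any blue look-alike of the hook_block alone. There is more than one size of the twist_bell; the one meant has the size given above.

How it is judged:
On the way, in this order (a step that is already met when the one before it is completed fails the run):
1. the bell key is turned to its stop (value of joint bell_key above 1.1 rad), for 0.05 s.
2. the key is let go and has sprung back (value of joint bell_key below 0.12 rad and contact force between the fingers and twist_bell below 0.1 N), for 0.1 s.
3. the hook block is lifted off the table (height (world z) of hook_block above 0.025 m and contact force between the fingers and hook_block above 3 N), for 0.2 s.
At the end, for the whole second after the job is handed in: The gripper still holds the hook block, its back pressed on the strip with 5 to 16 N, the strip in by 5 to 16 mm; block within 20 mm of the strip's middle sideways and 13 mm in height, upright and square within 0.14 rad, still; bell key back at rest (below 0.12 rad) (value of joint strip between 0.005 and 0.016 m and contact force between hook_block and shelf between 5 and 16 N and x of hook_block in the frame of strip_face between -0.028 and -0.017 m and y of hook_block in the frame of strip_face between -0.02 and 0.02 m and z of hook_block in the frame of strip_face between -0.048 and -0.022 m and angle between hook_block's own z axis and vertical below 0.14 rad and angle between the x axis of hook_block and the x axis of strip_face, either way round below 0.14 rad and contact force between the fingers and hook_block above 3 N and linear speed of hook_block below 0.02 m/s and value of joint bell_key below 0.12 rad); the arm keeps its last pose, push and grip.
It fails at once if the strip is driven fully in (value of joint strip above 0.021 m).
It fails at once if a clay toy is moved by more than 25 mm or tipped (distance of any of owl_front, owl_1, owl_2, owl_3, armadillo, pot_front, pot_shelf from where it was at the start of the episode above 0.025 m or angle between any of owl_front, owl_1, owl_2, owl_3, armadillo, pot_front, pot_shelf's own z axis and vertical above 0.5 rad).
It also fails if it takes over 54 s, if anything falls off the work surface, if the arm or the gripper's body presses on something with over 40 N, if the wrist force passes 120 N, or if a joint passes its speed limit or range.

## Working session

There is one attempt and no reset: what is moved stays moved. The work goes in short steps, Python scripts to look and compute and a tool call to move; the robot and the scene stay as the last step left them, time stands still between calls to the robot, and variables do not carry over. Pictures are saved under pics/ and viewed, at most 10 in all, crops included, and the job is handed in when it is done.

Besides the shell and the picture viewer there is one more tool, called after "Call:" by a JSON object that holds its "method" and its "body". drive_tool: Moves the arm, as the interface text tells. Shift numbers are shares of 0.5 m and turn numbers shares of 180 degrees, none past 1 either way. Its arguments: {"type":"object","properties":{"claw":{"type":"array","items":{"type":"number"}},"slide":{"type":"array","items":{"type":"array","items":{"type":"number"}}},"yaw":{"type":"array","items":{"type":"number"}},"newtons":{"type":"number"}},"required":["claw","slide","yaw"]}

```bash
ls; mkdir -p pics
cat > h.py <<'E'
import numpy as np, cv2
from workcell import bot
def cloud(c):
    d=c["depth"]; K=np.array(c["mtx"]); v,u=np.mgrid[:480,:640]
    p=np.stack([(u-K[0,2])/K[0,0]*d,-(v-K[1,2])/K[1,1]*d,-d],-1)
    return p@np.array(c["rotation"]).T+np.array(c["eye"])
E
python3 - <<'E'
from h import *
for n in("top","side"):
    c=bot.read_camera(n); np.savez(n+".npz",**{k:np.array(v) for k,v in c.items()})
    cv2.imwrite(f"pics/{n}1.png",c["color"][:,:,::-1]); print(n,c.keys(),c["eye"],c["rotation"],c["mtx"])
print(bot.read_state())
E
```

```text
pics
top dict_keys(['color', 'depth', 'mtx', 'eye', 'rotation']) [ 0.32403178 -0.10629231  1.42360638] [ 0.11223199 -0.11913843 -1.54908848] [[552.17462858   0.         319.83699037]
 [  0.         552.17462858 238.73711531]
 [  0.           0.           1.        ]]
side dict_keys(['color', 'depth', 'mtx', 'eye', 'rotation']) [ 0.00938577 -0.81556906  0.96069137] [ 0.76121131 -0.27292618 -0.59762445] [[500.06186329   0.         312.6946082 ]
 [  0.         500.06186329 240.88180783]
 [  0.           0.           1.        ]]
{'time': 0.1, 'q': array([ 1.12411205e+00,  2.64679899e-01,  1.60521983e+00,  1.96423924e-05,
        1.27369662e+00, -3.68999070e-02]), 'joint_vel': array([-0.00072036, -0.00231848, -0.00142226, -0.00055752, -0.00131586,
       -0.00101323]), 'joint_torque': array([ 2.72960660e-04, -5.16707468e+01, -3.68589234e+01, -8.82677978e-05,
        6.32503172e-03,  1.61082369e-05]), 'tool_pos': array([0.26879618, 0.6188432 , 0.40349428]), 'tcp_rot': array([-6.39100711e-01, -3.07538886e+00,  3.04828598e-03]), 'wrist_force': array([ 0.31199122, -0.59376413,  0.05967472]), 'torque': array([ 0.04930287, -0.00466609,  0.02153067]), 'grip_force': 0.0, 'width': 0.997868725905827}
```

View pics/top1.png

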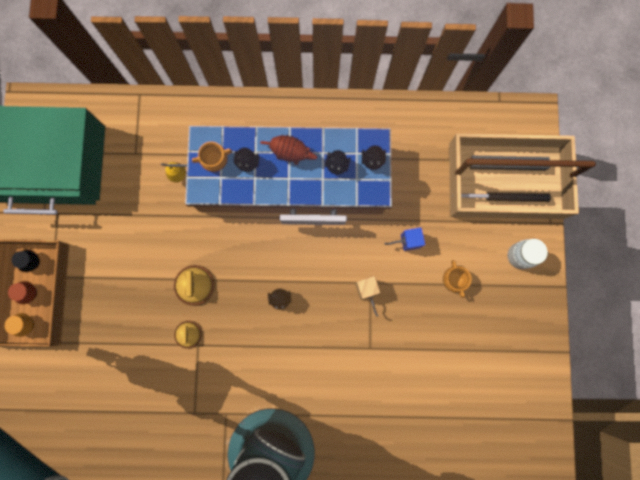

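View pics/side1.png

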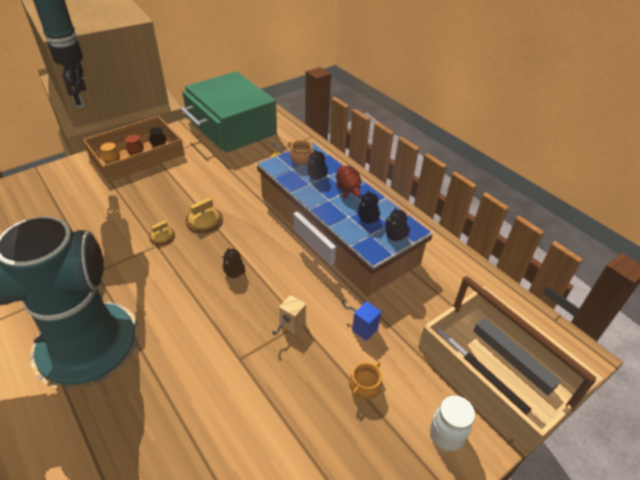

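The top view shows a large brass bell at (194,285) and a small one at (188,333), so I choose the large one. The pine block with the hook is at (369,288) and its blue look-alike at (413,238), so I choose pine. The strip is at (313,218), and the front owl at (280,299) stands between bell and block. The side view agrees.

```bash
cat > h.py <<'E'
import numpy as np, cv2
from scipy.spatial.transform import Rotation as R
from workcell import bot
def cloud(c):
    d=c["depth"]; K=np.array(c["mtx"]); v,u=np.mgrid[:480,:640]
    p=np.stack([(u-K[0,2])/K[0,0]*d,-(v-K[1,2])/K[1,1]*d,-d],-1)
    return p@R.from_rotvec(c["rotation"]).as_matrix().T+np.array(c["eye"])
def rect(p):
    r=cv2.minAreaRect((p[:,:2]*1000).astype(np.float32)); return np.round(r[0],1),np.round(r[1],1),round(r[2],1)
E
python3 - <<'E'
from h import *
C={n:np.load(n+".npz") for n in("top","side")}
T=cloud(C["top"]); S=cloud(C["side"])
def at(P,u,v): return np.round(P[v,u],3)
for u,v in[(194,285),(188,333),(369,288),(413,238),(313,218),(280,299),(300,350),(220,140)]: print((u,v),at(T,u,v))
for n,P in(("top",T),("side",S)):
    Q=P.reshape(-1,3)
    for nm,(u,v),r,z0,z1 in[("key",(194,285),.06,.06,.08),("bell",(194,285),.075,.005,.08),("small",(188,333),.05,.005,.08),("block",(369,288),.05,.062,.08),("blockall",(369,288),.1,.02,.08),("owl",(280,299),.05,.02,.1),("strip",(313,218),.1,.1,.116)]:
        c=T[v,u]; m=(np.hypot(*(Q[:,:2]-c[:2]).T)<r)&(Q[:,2]>z0)&(Q[:,2]<z1)
        p=Q[m]; 
        if len(p)>3: print(n,nm,len(p),rect(p),p.mean(0).round(4),p[:,2].max().round(4))
    m=(Q[:,2]>.112)&(Q[:,2]<.128)&(Q[:,0]>.5)&(Q[:,0]<.95)&(abs(Q[:,1]+.05)<.35)
    print(n,"shelf",rect(Q[m]))
im=np.hstack([cv2.resize(C["top"]["color"][255:325,150:250],(400,280),interpolation=2),cv2.resize(C["top"]["color"][255:325,330:430],(400,280),interpolation=2)])
im2=np.hstack([cv2.resize(C["side"]["color"][190:260,140:240],(400,280),interpolation=2),cv2.resize(C["side"]["color"][280:350,250:350],(400,280),interpolation=2)])
cv2.imwrite("pics/crop1.png",np.vstack([im,im2])[:,:,::-1])
E
```

```text
(194, 285) [0.408 0.204 0.031]
(188, 333) [0.288 0.215 0.02 ]
(369, 288) [ 0.406 -0.233  0.067]
(413, 238) [ 0.532 -0.341  0.071]
(313, 218) [ 0.57  -0.093  0.108]
(280, 299) [ 0.375 -0.016  0.071]
(300, 350) [ 0.25  -0.066 -0.003]
(220, 140) [0.757 0.138 0.124]
top key 155 (array([410.4, 209.2]), array([64.1, 13.7]), 4.5) [0.4096 0.2091 0.0684] 0.0774
top bell 1390 (array([412.1, 204.1]), array([137.5, 142.4]), 20.2) [0.4089 0.2053 0.0256] 0.0774
top small 605 (array([288., 215.]), array([91.1, 92. ]), 14.5) [0.2867 0.2174 0.0184] 0.0541
top block 342 (array([ 409.1, -230.1]), array([43.3, 46.6]), 19.0) [ 0.4089 -0.2299  0.0702] 0.0771
top blockall 434 (array([ 384. , -238.6]), array([96.2, 47. ]), 19.0) [ 0.4022 -0.2306  0.0648] 0.0771
top owl 390 (array([378.2, -10.9]), array([52.7, 56.8]), 9.1) [ 0.3776 -0.0124  0.0598] 0.0847
top strip 639 (array([615.9, -92.2]), array([104.4, 189.5]), 0.7) [ 0.5844 -0.0924  0.1103] 0.116
top shelf (array([680.5,   0.7]), array([233.9, 560.6]), 0.3)
side key 120 (array([408.8, 206.1]), array([64.9, 20.9]), 2.4) [0.4077 0.2042 0.0662] 0.0726
side bell 880 (array([407.1, 201.2]), array([ 95.7, 102.5]), 78.2) [0.4036 0.1925 0.0295] 0.0726
side small 401 (array([283.2, 209.9]), array([56.7, 66. ]), 76.7) [0.2819 0.207  0.021 ] 0.0501
side block 352 (array([ 406.4, -233.7]), array([46.3, 48.2]), 18.0) [ 0.4058 -0.2358  0.0688] 0.0752
side blockall 703 (array([ 383.4, -243.1]), array([98. , 48.2]), 20.8) [ 0.3986 -0.2419  0.0558] 0.0752
side owl 470 (array([375.9, -20.6]), array([52.4, 46.4]), 1.3) [ 0.3718 -0.0258  0.0519] 0.0811
side strip 663 (array([614.7, -92.8]), array([192.2, 108.5]), 89.4) [ 0.5842 -0.0999  0.1085] 0.116
side shelf (array([678.8,  -3.7]), array([237.6, 563.7]), 0.1)
```

View pics/crop1.png

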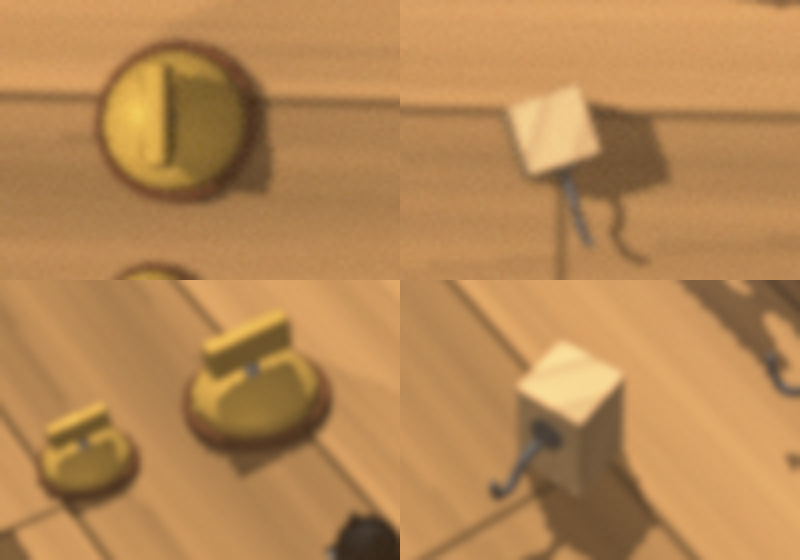

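The crop confirms the choice: a big bell with a 64x14 mm key lying near world x, and a pine block whose hook points to -x. I'll head above the bell and refine there.

Call:
{"method": "drive_tool", "body": {"claw": [60, 60, 60, 60, 60, 60, 60, 60], "slide": [[0.282, -0.824, -0.1], [0.282, -0.824, -0.1], [0.282, -0.824, -0.1], [0.282, -0.824, -0.1], [0.282, -0.824, -0.1], [0.282, -0.824, -0.1], [0.282, -0.824, -0.1], [0.282, -0.824, -0.1]], "yaw": [0.156, 0.156, 0.156, 0.156, 0.156, 0.156, 0.156, 0.156], "newtons": 50}}

```text
time: 0.77
tool_pos: [0.376, 0.3038, 0.366]
tcp_rot: [0.127, -3.139, 0.001]
wrist_force: [0.9, -0.5, -0.2]
width: 0.706
grip_force: 0.0
```

Call:
{"method": "drive_tool", "body": {"claw": [60, 60, 60, 60, 60], "slide": [[0.066, -0.194, 0], [0.066, -0.194, 0], [0.066, -0.194, 0], [0.066, -0.194, 0], [0.066, -0.194, 0]], "yaw": [0, 0, 0, 0, 0]}}

```text
time: 1.18
tool_pos: [0.4093, 0.2079, 0.3664]
tcp_rot: [0.121, -3.139, -0.001]
wrist_force: [-1.0, -0.2, -0.5]
width: 0.701
grip_force: 0.0
```

Run:
```python
from h import *
s=bot.read_state(); print(s["tool_pos"],s["tcp_rot"])
c=bot.read_camera("wrist"); np.savez("w1.npz",**{k:np.array(v) for k,v in c.items()})
Q=cloud(c).reshape(-1,3); ok=c["depth"].ravel()>0
d=np.hypot(Q[:,0]-.41,Q[:,1]-.207)
for nm,r,a,b in(("key",.05,.06,.078),("bell",.075,.014,.04),("table",.3,-.01,.01)):
    p=Q[ok&(d<r)&(Q[:,2]>a)&(Q[:,2]<b)]
    if len(p)>5: print(nm,len(p),rect(p),p.mean(0).round(4),cv2.minEnclosingCircle((p[:,:2]*1000).astype(np.float32)))
cv2.imwrite("pics/w1.png",c["color"][:,:,::-1])
# strip from top and side
for n in("top","side"):
    C=np.load(n+".npz"); P=cloud(C); hsv=cv2.cvtColor(C["color"],cv2.COLOR_RGB2HSV)
    m=(P[...,2]>.04)&(P[...,2]<.116)&(P[...,0]>.53)&(P[...,0]<.62)&(abs(P[...,1]+.09)<.12)&(hsv[...,1]<70)
    p=P[m]; t=p[p[:,2]>.104]; f=p[p[:,2]<.1]
    print(n,len(t),rect(t),len(f),f.mean(0) if len(f) else "")
    if len(f)>30:
        A=np.c_[f[:,1],f[:,2],np.ones(len(f))]; print("face x=",np.linalg.lstsq(A,f[:,0],rcond=None)[0],f[:,1].min(),f[:,1].max())
    b=(P[...,2]>.113)&(P[...,2]<.127)&(hsv[...,0]>95)&(hsv[...,0]<125)&(hsv[...,1]>90)&(P[...,0]>.5)&(P[...,0]<.9)&(abs(P[...,1])<.3)
    print("shelf",rect(P[b]))
```

```text
[0.40925247 0.20789042 0.36640135] [ 1.21198750e-01 -3.13875240e+00 -5.75696499e-04]
key 1245 (array([407.5, 210.3]), array([63.2, 13.9]), 4.2) [0.4057 0.2099 0.0681] ((407.6465759277344, 210.31121826171875), 31.768526077270508)
bell 4912 (array([407.6, 209.9]), array([86.2, 86.3]), 50.3) [0.4025 0.2095 0.0252] ((407.72601318359375, 210.17398071289062), 43.87556076049805)
table 182069 (array([439.6, 209.2]), array([440.5, 599.9]), 4.3) [ 3.75e-01  2.11e-01 -2.00e-04] ((409.9794006347656, 207.00511169433594), 299.9940490722656)
top 569 (array([591.9, -89.8]), array([ 55.7, 238. ]), 0.4) 280 [ 0.57583815 -0.08829152  0.08274624]
face x= [0.0005929  0.11479899 0.56639131] -0.18540619870807526 -0.0016292165096045697
shelf (array([696.8, -31.1]), array([191.5, 488.9]), 0.5)
side 487 (array([582.2, -89.8]), array([236.3,  43.9]), 89.8) 645 [ 0.56814733 -0.10245586  0.0752394 ]
face x= [ 0.02786305 -0.0357861   0.57369459] -0.1769566559533251 0.024889089372429507
shelf (array([694.7, -36.3]), array([190.3, 490.1]), 0.1)
```

View pics/w1.png

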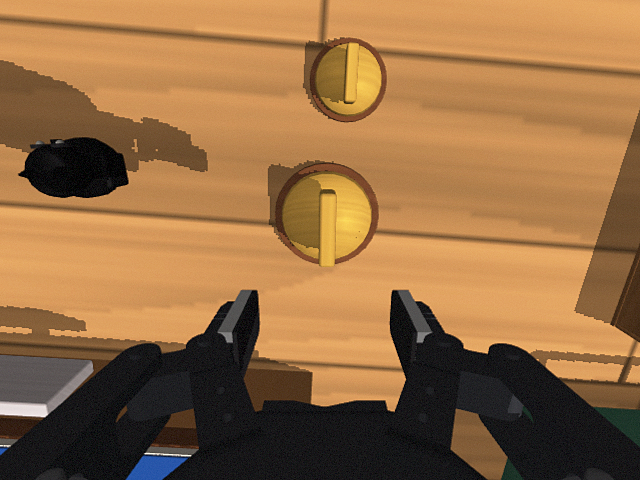

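The wrist view shows the key centred at (327,228), lined up between the fingers. I'm descending onto it, closing, and then turning clockwise.

Call:
{"method": "drive_tool", "body": {"claw": [60, 60, 60, 60, 60, 12, 5, 5], "slide": [[0, 0.0036, -0.08], [0, 0.0036, -0.15], [0, 0.0036, -0.22], [0, 0.0036, -0.29], [0, 0.0036, -0.307], [0, 0.0036, -0.307], [0, 0.0036, -0.307], [0, 0.0036, -0.307]], "yaw": [0, 0, 0, 0, 0, 0, 0, 0]}}

```text
time: 1.9
tool_pos: [0.4104, 0.2118, 0.2153]
tcp_rot: [-0.127, 3.136, 0.002]
wrist_force: [1.1, 0.6, 0.4]
width: 0.285
grip_force: 0.0
```

Call:
{"method": "drive_tool", "body": {"claw": [5, 5, 5, 5], "slide": [[0, 0, 0], [0, 0, 0], [0, 0, 0], [0, 0, 0]], "yaw": [0, 0, 0, 0]}}

```text
time: 2.23
tool_pos: [0.4107, 0.2103, 0.2158]
tcp_rot: [-0.126, 3.135, -0.0]
wrist_force: [1.0, -6.4, 2.8]
width: 0.154
grip_force: 48.9
```

Call:
{"method": "drive_tool", "body": {"claw": [5, 5, 5, 5, 5, 5, 5, 5], "slide": [[0, 0, 0], [0, 0, 0], [0, 0, 0], [0, 0, 0], [0, 0, 0], [0, 0, 0], [0, 0, 0], [0, 0, 0]], "yaw": [-0.03, -0.06, -0.09, -0.12, -0.15, -0.18, -0.21, -0.24]}}

```text
time: 2.9
tool_pos: [0.4103, 0.2089, 0.2158]
tcp_rot: [1.04, 2.96, -0.005]
wrist_force: [-1.7, -14.0, 9.3]
width: 0.154
grip_force: 49.5
```

Call:
{"method": "drive_tool", "body": {"claw": [5, 5, 5, 5, 5, 5, 5, 5], "slide": [[0, 0, 0], [0, 0, 0], [0, 0, 0], [0, 0, 0], [0, 0, 0], [0, 0, 0], [0, 0, 0], [0, 0, 0]], "yaw": [-0.03, -0.06, -0.09, -0.11, -0.13, -0.143, -0.143, -0.143]}}

```text
time: 3.57
tool_pos: [0.4095, 0.2083, 0.2157]
tcp_rot: [1.667, 2.659, -0.008]
wrist_force: [-3.4, -17.4, 13.3]
width: 0.156
grip_force: 50.1
```

Run:
```python
from h import *
s=bot.read_state(); y=R.from_rotvec(s["tcp_rot"]).as_matrix()[:,1]
print(s["tool_pos"],np.degrees(np.arctan2(y[1],y[0])),s["wrist_force"],s["torque"],s["width"],s["grip_force"])
```

```text
[0.40953749 0.20832233 0.2157171 ] 25.824694250835158 [ -3.39345457 -17.44709819  13.27433234] [-2.8103763   0.52475719  0.20728474] 0.15580422500849664 50.11850416660309
```

The tool turned 68.6° and the torque is 0.21 N m, so the key is at its stop. I'm opening wide to let it spring back.

Call:
{"method": "drive_tool", "body": {"claw": [85, 85, 85, 85, 85, 85, 85, 85], "slide": [[0, 0, 0], [0, 0, 0], [0, 0, 0], [0, 0, 0], [0, 0, 0], [0, 0, 0], [0, 0, 0.04], [0, 0, 0.1]], "yaw": [0, 0, 0, 0, 0, 0, 0, 0]}}

```text
time: 4.23
tool_pos: [0.4074, 0.2102, 0.2608]
tcp_rot: [-1.67, -2.655, 0.009]
wrist_force: [-0.2, 0.2, -0.4]
width: 0.993
grip_force: 0.0
```

Call:
{"method": "drive_tool", "body": {"claw": [85, 85, 85, 85, 85, 85], "slide": [[0, 0, 0.08], [0, 0, 0.16], [0, 0, 0.24], [0, 0, 0.24], [0, 0, 0.24], [0, 0, 0.24]], "yaw": [0, 0, 0, 0, 0, 0]}}

```text
time: 4.73
tool_pos: [0.409, 0.2108, 0.3832]
tcp_rot: [-1.672, -2.659, -0.001]
wrist_force: [0.0, 0.2, 0.3]
width: 0.993
grip_force: 0.0
```

Run:
```python
from h import *
s=bot.read_state(); print(s["tool_pos"],s["wrist_force"],s["width"])
for n in("wrist","top"):
    c=bot.read_camera(n)
    Q=cloud(c).reshape(-1,3); d=np.hypot(Q[:,0]-.409,Q[:,1]-.209)
    p=Q[(c["depth"].ravel()>0)&(d<.05)&(Q[:,2]>.06)&(Q[:,2]<.078)]
    print(n,len(p),rect(p) if len(p)>5 else "")
```

```text
[0.40897973 0.21081982 0.38323146] [0.01660555 0.21695841 0.32900968] 0.9933743561374859
wrist 1188 (array([408.3, 210.3]), array([63.8, 14.5]), 3.5)
top 154 (array([410.2, 209.2]), array([63.7, 13.7]), 3.6)
```

The key has sprung back to 3.5°, close to its starting angle. I'm moving to the block next.

Call:
{"method": "drive_tool", "body": {"claw": [80, 80, 80, 80, 80, 80, 80, 80], "slide": [[0, -0.06, 0], [0, -0.12, 0], [0, -0.18, 0], [0, -0.24, 0], [0, -0.3, 0], [0, -0.36, 0], [0, -0.42, 0], [0, -0.48, 0]], "yaw": [-0.037, -0.074, -0.111, -0.148, -0.185, -0.222, -0.259, -0.296]}}

```text
time: 5.5
tool_pos: [0.4082, -0.0306, 0.3811]
tcp_rot: [-2.69, -1.618, 0.004]
wrist_force: [0.9, -0.8, -0.3]
width: 0.94
grip_force: 0.0
```

Call:
{"method": "drive_tool", "body": {"claw": [80, 80, 80, 80, 80, 80, 80, 80], "slide": [[0, -0.06, 0], [0, -0.12, 0], [0, -0.18, 0], [0, -0.24, 0], [0, -0.3, 0], [0, -0.36, 0], [0, -0.4, 0], [0, -0.4, 0]], "yaw": [-0.037, -0.074, -0.111, -0.148, -0.185, -0.222, -0.242, -0.242]}}

```text
time: 6.17
tool_pos: [0.4087, -0.2322, 0.3811]
tcp_rot: [-3.1, -0.505, 0.005]
wrist_force: [0.6, -0.5, 0.4]
width: 0.937
grip_force: 0.0
```

Run:
```python
from h import *
s=bot.read_state(); y=R.from_rotvec(s["tcp_rot"]).as_matrix()[:,1]
print(s["tool_pos"],np.degrees(np.arctan2(y[1],y[0])))
for n in("wrist","top"):
    c=bot.read_camera(n)
    Q=cloud(c).reshape(-1,3); d=np.hypot(Q[:,0]-.408,Q[:,1]+.231)
    p=Q[(c["depth"].ravel()>0)&(d<.05)&(Q[:,2]>.062)&(Q[:,2]<.08)]
    print(n,len(p),rect(p) if len(p)>5 else "",p[:,2].mean() if len(p) else "")
```

```text
[ 0.40866621 -0.23221226  0.38106289] -71.50407904338097
wrist 2624 (array([ 408.1, -230.9]), array([44. , 45.7]), 19.0) 0.06952481187605804
top 42 (array([ 391. , -224.4]), array([12.9, 23.8]), 18.8) 0.06991648422421616
```

Call:
{"method": "drive_tool", "body": {"claw": [80, 80, 80, 80, 80, 80, 40, 30], "slide": [[-0.001, 0.002, -0.08], [-0.001, 0.002, -0.16], [-0.001, 0.002, -0.24], [-0.001, 0.002, -0.31], [-0.001, 0.002, -0.37], [-0.001, 0.002, -0.388], [-0.001, 0.002, -0.388], [-0.001, 0.002, -0.388]], "yaw": [0.003, 0.003, 0.003, 0.003, 0.003, 0.003, 0.003, 0.003], "newtons": 60}}

```text
time: 6.93
tool_pos: [0.4089, -0.2278, 0.1893]
tcp_rot: [-3.096, -0.53, 0.001]
wrist_force: [0.5, -0.7, -0.2]
width: 0.675
grip_force: 0.0
```

Call:
{"method": "drive_tool", "body": {"claw": [30, 30, 30, 30, 30], "slide": [[0, 0, 0], [0, 0, 0], [0, 0, 0], [0, 0, 0], [0, 0, 0]], "yaw": [0, 0, 0, 0, 0]}}

```text
time: 7.35
tool_pos: [0.4098, -0.229, 0.1911]
tcp_rot: [3.095, 0.527, 0.005]
wrist_force: [0.1, 1.4, 7.3]
width: 0.534
grip_force: 56.3
```

Call:
{"method": "drive_tool", "body": {"claw": [30, 30, 30, 30, 30, 30, 30, 30], "slide": [[0, 0, 0.03], [0, 0, 0.06], [0, 0, 0.09], [0, 0, 0.09], [0.03, 0.05, 0.09], [0.06, 0.1, 0.09], [0.09, 0.15, 0.09], [0.12, 0.2, 0.09]], "yaw": [0, 0, 0, 0, -0.026, -0.052, -0.078, -0.104]}}

```text
time: 8.02
tool_pos: [0.4687, -0.1275, 0.2336]
tcp_rot: [-3.142, -0.009, 0.0]
wrist_force: [0.3, -1.5, -1.7]
width: 0.531
grip_force: 55.3
```

Call:
{"method": "drive_tool", "body": {"claw": [30, 30, 30, 30, 30], "slide": [[0.02, 0.04, 0], [0.04, 0.072, 0], [0.04, 0.072, 0], [0.04, 0.072, 0], [0.04, 0.072, 0]], "yaw": [0, 0, 0, 0, 0]}}

```text
time: 8.43
tool_pos: [0.4881, -0.0926, 0.2335]
tcp_rot: [3.141, 0.018, -0.002]
wrist_force: [-0.9, -0.4, -1.1]
width: 0.531
grip_force: 55.4
```

Run:
```python
from h import *
s=bot.read_state(); y=R.from_rotvec(s["tcp_rot"]).as_matrix()[:,1]
print(s["tool_pos"],np.degrees(np.arctan2(y[1],y[0])),s["width"],s["grip_force"],s["wrist_force"])
for n in("wrist","side","top"):
    c=bot.read_camera(n); np.savez(n+"2.npz",**{k:np.array(v) for k,v in c.items()})
    P=cloud(c); hsv=cv2.cvtColor(c["color"],cv2.COLOR_RGB2HSV); ok=c["depth"]>0
    if n!="top": cv2.imwrite(f"pics/{n}2.png",c["color"][:,:,::-1])
    p=P[ok&(hsv[...,1]<60)&(hsv[...,2]>90)&(P[...,2]>.1)&(P[...,2]<.1145)&(P[...,0]>.54)&(P[...,0]<.59)&(abs(P[...,1]+.09)<.15)]
    if len(p)>5: print(n,"strip top",len(p),rect(p),p[:,2].mean())
    p=P[ok&(hsv[...,0]<30)&(hsv[...,1]>40)&(hsv[...,2]>110)&(P[...,2]>.03)&(P[...,2]<.13)&(P[...,0]>.45)&(P[...,0]<.53)&(abs(P[...,1]+.09)<.05)]
    if len(p)>5: print(n,"block",len(p),p.min(0),p.max(0),rect(p[p[:,2]>p[:,2].max()-.012]))
```

```text
[ 0.48809453 -0.09260207  0.23352279] -89.33078806599897 0.5309531733588696 55.3753924369812 [-0.87860912 -0.43116149 -1.12580866]
wrist strip top 34299 (array([570.1, -92.4]), array([ 14.1, 161.1]), 0.4) 0.10959234742816645
wrist block 11280 [ 0.47723315 -0.13907771  0.04397872] [ 0.50782582 -0.04044521  0.12964673] (array([505.3, -75.3]), array([0.6, 0. ]), -116.9)
side strip top 277 (array([ 569.4, -110.5]), array([ 17.7, 132.4]), 1.0) 0.10775149242002828
side block 380 [ 0.45082935 -0.121994    0.04155099] [ 0.50314347 -0.04050132  0.12993914] (array([474.2, -75.5]), array([66.2, 12.8]), 79.8)
top strip top 7 (array([ 572.1, -150.5]), array([ 2.4, 14.8]), 77.1) 0.10895376198392058
top block 41 [ 0.45031886 -0.11458845  0.04233328] [ 0.48178454 -0.04234118  0.11888878] (array([474.9, -59.7]), array([33.1, 10.5]), 69.5)
```

View pics/wrist2.png

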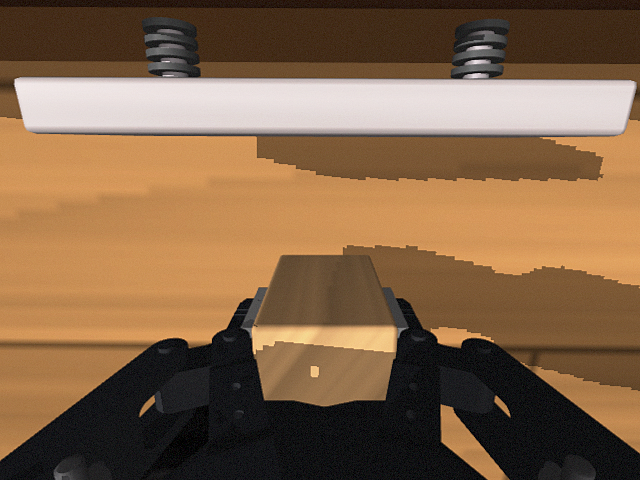

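View pics/side2.png

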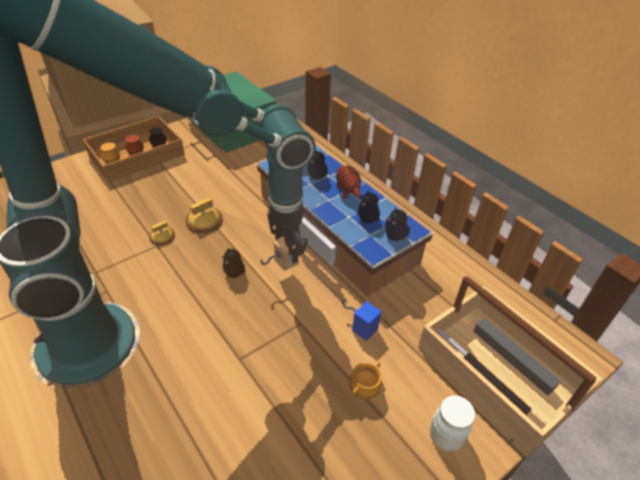

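The wrist view shows the block upright between the pads at (325,320), with its plain back facing the strip at (325,105). The side view shows it held just before the strip. I'll check the block's height, tilt and yaw from the wrist cloud.

Run:
```python
from h import *
c=np.load("wrist2.npz"); P=cloud(c)
f=P[262:318,285:370].reshape(-1,3); f=f[f[:,2]>.03]
A=np.c_[f[:,1],f[:,2],np.ones(len(f))]; k=np.linalg.lstsq(A,f[:,0],rcond=None)[0]
print("back face yaw,tilt",k, f.mean(0))
g=P[250:325,325]; g=g[(g[:,0]<.53)&(g[:,0]>.49)]; print("z range back",g[:,2].min(),g[:,2].max())
g=P[300,255:400]; g=g[(abs(g[:,0]-f[:,0].mean())<.006)]; print("y range",g[:,1].min(),g[:,1].max())
t=P[330:343,270:380].reshape(-1,3); print("top z",np.median(t[:,2]),t[:,0].min(),t[:,0].max())
```

```text
back face yaw,tilt [-0.00918086  0.10480239  0.49743516] [ 0.50713487 -0.09360247  0.08435271]
z range back -0.0005693211523382924 0.11072870748021361
y range -0.11466400478607684 -0.07040954595808438
top z 0.11208788487549526 0.5007070526050145 0.561880609626318
```

Run:
```python
from h import *
c=np.load("wrist2.npz"); P=cloud(c)
for r in range(252,402,8):
    q=P[r,300:350]; print(r,np.median(q,0).round(4))
print(R.from_rotvec(bot.read_state()["tcp_rot"]).as_matrix().round(3))
```

```text
252 [ 4.928e-01 -9.280e-02 -3.000e-04]
260 [ 0.5068 -0.0927  0.0525]
268 [ 0.5068 -0.0927  0.063 ]
276 [ 0.5068 -0.0926  0.0721]
284 [ 0.5068 -0.0926  0.0802]
292 [ 0.5069 -0.0926  0.0876]
300 [ 0.507  -0.0926  0.0943]
308 [ 0.5069 -0.0926  0.1001]
316 [ 0.5069 -0.0923  0.1055]
324 [ 0.5069 -0.0926  0.1103]
332 [ 0.5051 -0.0926  0.112 ]
340 [ 0.5024 -0.0927  0.1123]
348 [ 0.4996 -0.0927  0.1122]
356 [ 0.4967 -0.0927  0.1123]
364 [ 0.4936 -0.0928  0.1121]
372 [ 0.4906 -0.0927  0.1122]
380 [ 0.4876 -0.0929  0.1121]
388 [ 0.4845 -0.0929  0.1123]
396 [ 0.4813 -0.0929  0.1123]
[[ 1.     0.01  -0.001]
 [ 0.01  -1.    -0.   ]
 [-0.001  0.    -1.   ]]
```

The block is upright and square, and its top at z = 0.112 makes it 3 mm low. The gap to the strip is 56 mm, so I'll raise it and approach slowly.

Call:
{"method": "drive_tool", "body": {"claw": [30, 30, 30, 30, 30, 30, 30, 30], "slide": [[0.03, 0, 0.006], [0.06, 0, 0.006], [0.09, 0, 0.006], [0.105, 0, 0.006], [0.112, 0, 0.006], [0.118, 0, 0.006], [0.122, 0, 0.006], [0.122, 0, 0.006]], "yaw": [0, 0, 0, 0, 0, 0, 0, 0]}}

```text
time: 9.25
tool_pos: [0.5486, -0.0927, 0.2366]
tcp_rot: [3.141, 0.017, -0.005]
wrist_force: [-4.5, -2.2, 0.6]
width: 0.534
grip_force: 55.5
```

Call:
{"method": "drive_tool", "body": {"claw": [30, 30, 30, 30, 30, 30], "slide": [[0.004, 0, 0], [0.008, 0, 0], [0.01, 0, 0], [0.01, 0, 0], [0.01, 0, 0], [0.01, 0, 0]], "yaw": [0, 0, 0, 0, 0, 0]}}

```text
time: 9.75
tool_pos: [0.5526, -0.0926, 0.2365]
tcp_rot: [-3.142, -0.017, 0.008]
wrist_force: [-8.2, -3.1, 2.1]
width: 0.535
grip_force: 55.7
```

```bash
cat > m.py <<'E'
from h import *
s=bot.read_state(); print(s["time"],s["tool_pos"],s["width"],s["grip_force"],s["wrist_force"])
c=bot.read_camera("wrist"); P=cloud(c); hsv=cv2.cvtColor(c["color"],cv2.COLOR_RGB2HSV)
p=P[(c["depth"]>0)&(hsv[...,1]<60)&(hsv[...,2]>90)&(P[...,2]>.105)&(P[...,2]<.1145)&(P[...,0]>.555)&(P[...,0]<.6)&(abs(P[...,1]+.09)<.15)]
print("strip",rect(p))
for r in (340,360,380): print(np.median(P[r,300:350],0).round(4))
E
python3 m.py
```

```text
9.75 [ 0.55259024 -0.09259011  0.23650521] 0.5347191264571289 55.6725811958313 [-8.23822534 -3.05142635  2.09629976]
strip (array([574.8, -91.8]), array([ 21.8, 160. ]), 0.3)
[ 0.5664 -0.0927  0.1152]
[ 0.5592 -0.0928  0.1152]
[ 0.5515 -0.0928  0.1151]
```

Call:
{"method": "drive_tool", "body": {"claw": [30, 30, 30, 30, 30, 30, 30, 30], "slide": [[0.004, 0, 0], [0.004, 0, 0], [0.004, 0, 0], [0.004, 0, 0], [0.004, 0, 0], [0.004, 0, 0], [0.004, 0, 0], [0.004, 0, 0]], "yaw": [0, 0, 0, 0, 0, 0, 0, 0]}}

```text
time: 10.47
tool_pos: [0.5542, -0.0926, 0.2365]
tcp_rot: [-3.141, -0.017, 0.01]
wrist_force: [-9.0, -2.5, 3.5]
width: 0.533
grip_force: 55.7
```

```bash
python3 m.py
python3 - <<'E'
from h import *
s=bot.read_state(); print(s["wrist_force"],abs(s["joint_vel"]).max())
if 7<-s["wrist_force"][0]<13: print(bot.finish_job())
E
```

```text
10.4667 [ 0.55421575 -0.09257418  0.23645842] 0.5330983463465028 55.7123601436615 [-8.98363568 -2.48824764  3.54416187]
strip (array([576.5, -92. ]), array([ 21.9, 160. ]), 0.7)
[ 0.5679 -0.0926  0.1151]
[ 0.5607 -0.0927  0.1151]
[ 0.5529 -0.0928  0.1149]
[-9.83981719 -2.73688426  3.42126765] 0.0014254908732421292
the job is handed in; nothing more can be done
None
```

I turned the bell key to its stop and it sprang back. I handed the job in with the pine block still gripped and pressed squarely on the middle of the strip, at its mid-height, with about 9–10 N; no verdict on the judging was returned.

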